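Restock the display trays from a mixed pile

TASK

A mixed pile of stock stands on the spice-shop counter. Take it apart and restock the four cardboard display trays: set each pack in the middle of the empty place at the front of the tray that already holds its own kind, upright as it stands in the pile (the carton lying flat) and fully down on the tray floor, with the carton and the square tin squared up to the ones behind. Set everything down without dropping it or knocking it over, and leave the steel bowl and the scoop where they are.

Things in the scene. Friction and masses are not known exactly. Their poses are not given: they have to be found in the camera images.
- hex_jar: Small hexagonal jar of amber glass with a round steel screw cap; 35 mm across the flats (40 mm across corners) up to 41 mm height, cap 30 mm in diameter from 43 to 54 mm height; 100 g. Starts on top of the pile, standing on whichever tin is on the carton's +y side (round or square). Origin: centre of its underside; z up. Two of the six flats face its +x and -x, the others follow every 60 degrees.
- round_tin: Round steel spice tin with slip lid and a paper band, 54 mm in diameter, 56 mm high, 130 g. Starts standing on the carton beside the square tin (which of the two is on which end changes). Origin: centre of its underside; z up.
- square_tin: Square steel spice tin with slip lid and a paper band, 54 x 54 mm, 56 mm high, 140 g. Starts standing on the carton beside the round tin. Origin: centre of its underside; x and y square to its sides, z up.
- carton: Cream paperboard carton with a brick-red band, lying flat at the bottom of the pile under both tins; 64 mm along its x, 140 mm along its y, 42 mm high, 200 g, rigid. The tins stand on it about 41 mm either side of its centre along y, with some 28 mm between them. Origin: centre of its underside; z up.
- tray_hex: Display tray of the hexagonal jars: two of them stand behind one empty place. Fixed cardboard: floor 3 mm thick, side lips 12 mm high, back wall 32, open front. Origin: on the counter under the centre of the empty front place; x towards the packs behind, y left, z up. Inside 66 mm wide (y -33 to 33), floor from x = -35 mm; jars behind centred at x = 58 and 105.
- tray_round: Display tray of the round tins: two of them stand behind one empty place. Fixed cardboard: floor 3 mm thick, side lips 12 mm high, back wall 32, open front. Origin: on the counter under the centre of the empty front place; x towards the packs behind, y left, z up. Inside 78 mm wide (y -39 to 39), floor from x = -41 mm; tins behind centred at x = 70 and 130.
- tray_square: Display tray of the square tins: two of them stand behind one empty place, sides along x and y. Fixed cardboard: floor 3 mm thick, side lips 12 mm high, back wall 32, open front. Origin: on the counter under the centre of the empty front place; x towards the packs behind, y left, z up. Inside 78 mm wide (y -39 to 39), floor from x = -41 mm; tins behind centred at x = 70 and 130.
- tray_carton: Display tray of the cartons, the widest: one lies flat behind one empty place, long side across (along y). Fixed cardboard: floor 3 mm thick, side lips 12 mm high, back wall 32, open front. Origin: on the counter under the centre of the empty front place; x towards the packs behind, y left, z up. Inside 164 mm wide (y -82 to 82), floor from x = -46 mm; carton behind centred at x = 94 (30 mm gap).
- bowl: Bystander: small loose steel bowl, 90 mm across the rim, 35 mm high, between the trays beyond the pile. Origin: centre of its underside.
- scoop: Bystander: loose aluminium scoop with a wooden handle, 152 mm long, 46 mm wide, 26 mm high, lying between the robot and the trays. Origin: on the counter under the joint of pan and handle; x points along the pan, which is 73 mm long; the handle runs 77 mm along -x.
Not all that is in view belongs to the job. What is shaped like the tray_square but pink is not meant.

How it is judged:
By the outcome, as a careful person would: the job done as asked, in the order asked, and still so for the second after the job is handed in, with the robot touching nothing.
It also fails if it takes over 104 s, if anything falls off the work surface, if the arm or the gripper's body presses on something with over 40 N, if the wrist force passes 120 N, or if a joint passes its speed limit or range.

ROBOT

A 6-joint arm with a two-finger parallel gripper is mounted at the origin on the work surface. World frame = base frame: x ahead of the robot, y to its left, z up, the work surface at z = 0. Lengths are in m, angles in rad, forces in N, time in s.
With the tool pointing down it reaches from about 0.325 to 1 m from the base axis. Payload 5.1 kg.
Tool frame: the origin (TCP) lies midway between the tips of the shut fingers; the grasp point (between the pads) lies 19 mm behind it (env.tcp_to_grasp is the distance from the TCP to the grasp point, in m); z points along the fingers, y is the direction in which the jaws open and shut (so a half turn about z gives the same grasp; the last joint's range is limited). The gripper opens to 85 mm and grips with 20 to 120 N. Pads are 22 mm wide; open, the fingers measure 114 mm over their backs; the gripper's body (76 mm by 85 mm) begins 54 mm behind the grasp point. The pads swing forward as they close: fully open they stand 13 mm farther back than shut.
Start: joints at [-1.207, 0.124, 1.65, -0, 1.367, -0.083], TCP at [0.281, -0.586, 0.231] pointing down, gripper open.
Joint ranges: [-2.61, 2.61], [-1.02, 2.33], [0.03, 2.71], [-1.35, 4.49], [0.32, 2.68], [-2.91, 2.91]. Speed limits (rad/s): [2.57, 2.57, 3.14, 3.14, 3.14, 3.14].

INTERFACE

Orientations are given as a unit quaternion [x, y, z, w].
In Python, from bench import env gives the robot as it stands.
- The arm moves only by the tool jog_arm, never from a script. Its argument "motion" is one flat list of numbers, 7 for each row, row after row: the finger opening in mm, from 0 to 85.4, then the shift along the tool's x, y, z in mm, then the turn, a rotation vector about the tool's x, y, z in rad. In form: [claw, x, y, z, wx, wy, wz, claw, x, y, z, wx, wy, wz, ...]. A call has 1 to 8 rows; each row shifts and turns the commanded pose from where the row before left it, along the tool's axes as they then stand; what a row does not reach is not made up. A row lasts 1/8 s, in which the tool goes at most 62.5 mm and 10.7 degrees, less where a joint would pass 70% of its speed; a pose out of reach is approached as far as the arm can. A call with a gripper value outside its range is refused whole. The fingers move at their own pace and stop on an object; "newtons" is the grip in N (left out, the last holds). Time passes only in rows, so rows that do not move let the fingers close. It gives the time, the measured TCP pose, the force and the opening at its end, in the units of the state.
- env.sense(): the state, without advancing time (a new reading comes with each control period).
- env.capture(name): name is "scene" or "top" or "wrist"; returns the picture (400x640x3 uint8, red, green, blue); there is no depth.
- env.camera_info(name): a dict with "camera_matrix" (3x3 intrinsics, pixels), "rvec" (rotation vector, rad) and "tvec" (3), from world to camera coordinates, as OpenCV has them. Camera axes: x right, y down, z forward; pixel columns grow to the right and rows downward; lengths in m; the calibration is good to about 2 mm. The wrist camera is an equidistant fisheye: a pixel r from the principal point sees the ray r / f radians off the axis. A picture is of the moment at which its call begins: read the wrist's pose just before it. camera_info takes no time and is no camera call; for the wrist camera it gives the pose at the moment of the call.
- env.sign_off(): hands the job in, once; it reports no verdict.
The state is a dict: "t": time; "q": joint angles; "dq": joint speeds; "tau": joint torques, N m; "ee_pos": TCP position; "orientation": TCP orientation; "contact_force": force on the tool from outside, world axes, zero at the start; "ft_torque": the same for the moment, N m; "grip_width": finger opening in m.
Only numpy, scipy, OpenCV 4.12 (cv2) and the standard library are available. Lean on these libraries where they do the work, as an engineer would, in place of code of your own. Each camera call takes 0.05 s, during which the arm holds its last target. There are 200 camera calls.

## Working session

There is one attempt and no reset: what is moved stays moved. The work goes in short steps, Python scripts to look and compute and a tool call to move; the robot and the scene stay as the last step left them, time stands still between calls to the robot, and variables do not carry over. Pictures are saved under pics/ and viewed, about 12 in all and at most 16, crops included, and the job is handed in when it is done.

Besides the shell and the picture viewer there is one more tool, called after "Emit:" by a JSON object that holds its "method" and its "body", one argument or row to a line. jog_arm: Moves the arm, as the interface text tells. Its arguments: {"type":"object","properties":{"motion":{"type":"array"},"newtons":{"type":"number"}},"required":["motion"]}

```bash
ls; mkdir -p pics
python3 - <<'E'
from bench import env
import cv2
for n in("scene","top"):
    cv2.imwrite(f"pics/{n}0.png",env.capture(n)[:,:,::-1]); print(n,env.camera_info(n))
s=env.sense();print(s,env.tcp_to_grasp)
E
```

```text
pics
scene {'camera_matrix': array([[495.91819684,   0.        , 323.03534783],
       [  0.        , 495.91819684, 199.55546033],
       [  0.        ,   0.        ,   1.        ]]), 'rvec': array([ 1.29403704,  2.01373595, -1.05752732]), 'tvec': array([ 0.18945146, -0.16500096,  1.78081404])}
top {'camera_matrix': array([[440.43617812,   0.        , 333.65572077],
       [  0.        , 440.43617812, 201.44722985],
       [  0.        ,   0.        ,   1.        ]]), 'rvec': array([ 2.19385586, -2.13939512,  0.10863686]), 'tvec': array([-0.01145301,  0.48693497,  1.46162114])}
{'t': 0.1, 'q': array([-1.20658072e+00,  1.24464735e-01,  1.65156401e+00,  6.90884034e-06,
        1.36750957e+00, -8.25547746e-02]), 'dq': array([-4.64081132e-05, -1.38237579e-03, -3.98641573e-03, -8.67048233e-04,
        3.57950500e-04, -6.25520502e-04]), 'tau': array([ 4.09021350e-04, -4.24928212e+01, -3.66655004e+01, -3.41928853e-05,
        3.88550936e-03,  7.65819919e-06]), 'ee_pos': array([ 0.2806358 , -0.58566973,  0.23014416]), 'orientation': array([ 9.75152804e-01,  2.21531178e-01, -1.33202096e-04, -9.63670629e-04]), 'contact_force': array([-0.38370338, -0.00861294, -0.1815303 ]), 'ft_torque': array([-0.03170967, -0.04661837, -0.01103871]), 'grip_width': 0.08585467753884474} 0.0187
```

View pics/scene0.png

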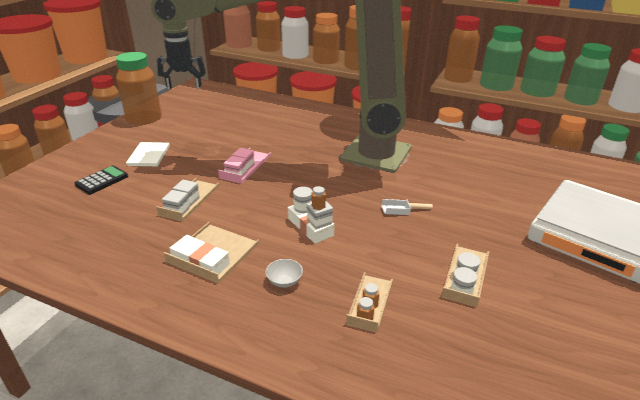

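View pics/top0.png

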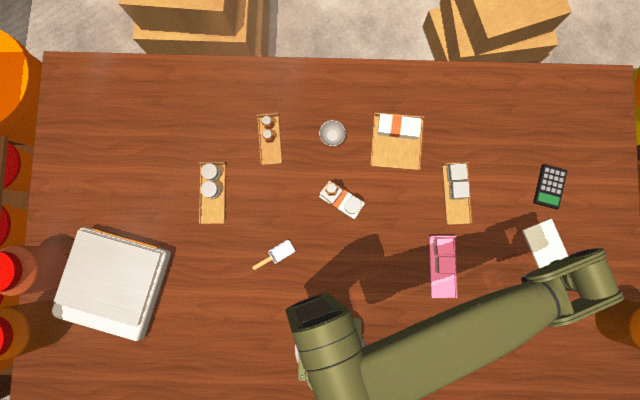

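The scene view shows the pile around (312,215), the trays at hex (370,302), round (467,275), square (188,197) and carton (212,250), the bowl (284,275) and the scoop (405,207). In the top view they are: pile (342,200), hex (270,139), round (212,193), square (458,193), carton (398,141), pink decoy (443,266), bowl (332,133) and scoop (275,255).

Candidates for "square tray": the tan one at top (458,193) and the pink one at (443,266). I choose the tan one.

Run:
```python
import cv2
im=cv2.imread("pics/top0.png")
a=cv2.resize(im[100:230,190:350],None,fx=5,fy=5,interpolation=cv2.INTER_CUBIC)[:600]
cv2.imwrite("pics/topL.png",cv2.resize(im[105:225,190:350],None,fx=5,fy=5,interpolation=cv2.INTER_CUBIC))
cv2.imwrite("pics/topR.png",cv2.resize(im[105:225,325:485],None,fx=5,fy=5,interpolation=cv2.INTER_CUBIC))
```

```text
(no output)
```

View pics/topL.png

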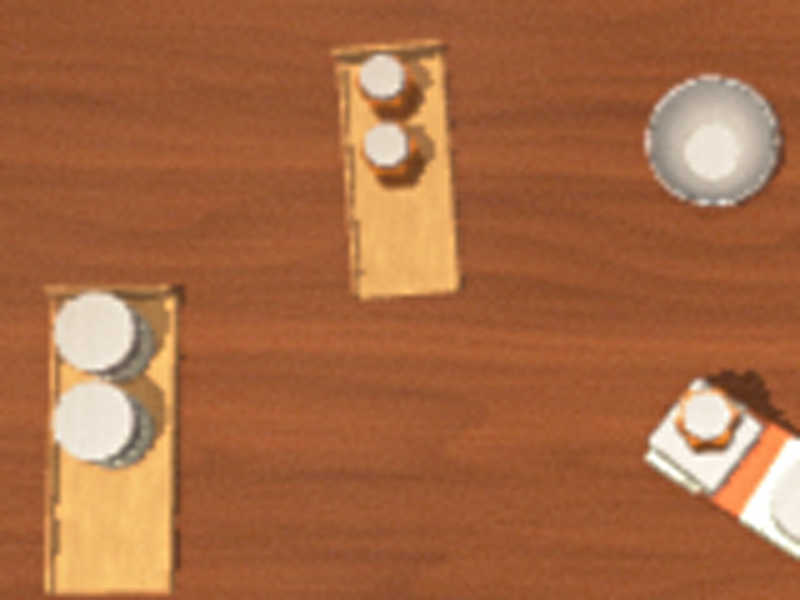

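View pics/topR.png

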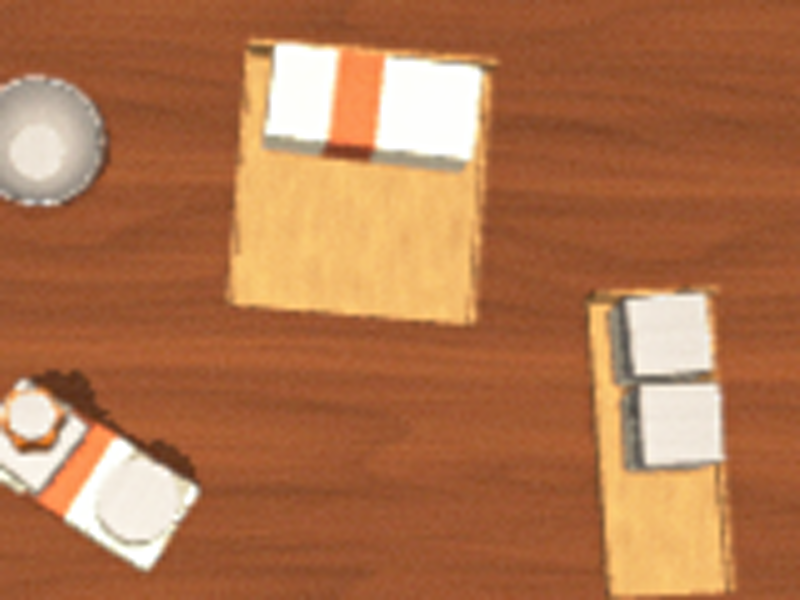

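```bash
cat > h.py <<'E'
import numpy as np, cv2
from bench import env
from scipy.optimize import least_squares
from scipy.spatial.transform import Rotation as R
def proj(n,P,ci=None):
    c=ci or env.camera_info(n); P=np.asarray(P,float).reshape(-1,3)
    Rm=cv2.Rodrigues(c["rvec"])[0]; Q=P@Rm.T+c["tvec"]; K=c["camera_matrix"]
    if n=="wrist":
        th=np.arctan2(np.hypot(Q[:,0],Q[:,1]),Q[:,2]); d=Q[:,:2]/np.hypot(Q[:,0],Q[:,1])[:,None]
        return d*th[:,None]*K[0,0]+K[:2,2]
    return Q[:,:2]/Q[:,2:]*[K[0,0],K[1,1]]+K[:2,2]
def fit(n,model,pix,x0,ci=None):
    "model: local pts (with world z); pose x,y,yaw -> least squares"
    ci=ci or env.camera_info(n); m=np.array(model,float)
    def w(p):
        c,s=np.cos(p[2]),np.sin(p[2]); return np.c_[p[0]+c*m[:,0]-s*m[:,1],p[1]+s*m[:,0]+c*m[:,1],m[:,2]]
    r=least_squares(lambda p:(proj(n,w(p),ci)-pix).ravel(),x0,x_scale=[.1,.1,.5])
    return r.x,np.abs(r.fun).max()
def go(x,y,z,yaw):
    "shift in tool axes (mm) and turn to reach TCP x,y,z with tool x at world yaw"
    s=env.sense(); Rm=R.from_quat(s["orientation"]).as_matrix()
    d=Rm.T@(np.array([x,y,z])-s["ee_pos"])*1e3
    T=np.array([[np.cos(yaw),np.sin(yaw),0],[np.sin(yaw),-np.cos(yaw),0],[0,0,-1]])
    print("shift",d.round(1),"turn",R.from_matrix(Rm.T@T).as_rotvec().round(3))
E
cat > m.py <<'E'
from h import *
o=lambda pts,off:(np.array(pts,float)+.5)/5-.5+off
L=np.array([190,105]);Rr=np.array([325,105])
f=.003
sh=lambda t,a,b:t and None
res={}
res["hex"]=fit("top",[[-.035,.034,f],[-.035,-.034,f],[.105,0,.057],[.058,0,.057]],o([(358,298),(460,290),(382,76),(387,144)],L),[.8,.2,0])
res["round"]=fit("top",[[-.041,.040,f],[-.041,-.040,f],[.13,0,.059],[.07,0,.059]],o([(45,593),(172,593),(95,332),(95,422)],L),[.7,.3,0])
res["square"]=fit("top",[[-.041,.040,f],[-.041,-.040,f],[.13,0,.059],[.07,0,.059]],o([(608,595),(734,592),(669,335.5),(680,425)],Rr),[.7,-.3,0])
res["carton"]=fit("top",[[-.046,.083,f],[-.046,-.083,f],[.126,.07,.045],[.126,-.07,.045],[.062,-.07,.045],[.062,.07,.045]],o([(228,303),(475,325),(272,45),(483,65),(475,160),(265,138)],Rr),[.8,0,0])
h=.032
res["pile_carton"]=fit("top",[[-h,.07,.042],[-h,-.07,.042],[h,-.07,.042]],o([(-30,458),(148,570),(200,487)],Rr),[.6,0,-.5])
t=.027
res["sqtin"]=fit("top",[[t,t,.098],[t,-t,.098],[-t,-t,.098],[-t,t,.098]],o([(697,383),(764,425),(714,492),(650,440)],L),[.6,0,-.5])
for n,p,z in(("rtin",o([(141,500)],Rr),.098),("jar",o([(707,415)],L),.152),("bowl",o([(712,140)],L),.035),("scoopjoint",[(271,259)],.01)):
    res[n]=fit("top",[[0,0,z]],p,[.6,0,0])
for k,(p,e) in res.items(): print(k,p.round(4),round(e,2),"sceneproj",proj("scene",[[p[0],p[1],0]]).round(0))
E
python3 m.py
```

```text
hex [0.6506 0.2235 0.1143] 0.42 sceneproj [[375. 289.]]
round [0.445  0.4163 0.0131] 1.12 sceneproj [[470. 261.]]
square [ 0.4649 -0.4234  0.0879] 0.96 sceneproj [[201. 190.]]
carton [ 0.6578 -0.2096 -0.0659] 0.99 sceneproj [[224. 243.]]
pile_carton [ 0.4935 -0.0254 -0.5341] 0.19 sceneproj [[311. 227.]]
sqtin [ 0.5112  0.0103 -0.6175] 1.24 sceneproj [[319. 234.]]
rtin [ 0.4709 -0.0612  0.    ] 0.0 sceneproj [[303. 220.]]
jar [0.5168 0.0095 0.    ] 0.0 sceneproj [[318. 235.]]
bowl [0.7218 0.0123 0.    ] 0.0 sceneproj [[285. 282.]]
scoopjoint [0.2887 0.2068 0.    ] 0.0 sceneproj [[409. 210.]]
```

```bash
python3 -c "
from h import *
go(.47,-.04,.33,1.04)"
```

```text
shift [ 406.6 -410.5  -99. ] turn [-0.002 -0.001 -0.593]
```

Emit:
{"method": "jog_arm", "body": {
  "motion": [85, 0, 0, -50, 0, 0, 0, 85, 0, 0, -50, 0, 0, 0, 85, 40, -41, 0, 0, 0, 0, 85, 40, -41, 0, 0, 0, 0, 85, 40, -41, 0, 0, 0, 0, 85, 40, -41, 0, 0, 0, 0, 85, 40, -41, 0, 0, 0, 0, 85, 40, -41, 0, 0, 0, 0],
  "newtons": 30
}}

```text
t: 1.1
ee_pos: [0.391, -0.2588, 0.3309]
orientation: [0.975, 0.221, -0.0, -0.0]
contact_force: [-0.3, 0.0, 0.7]
grip_width: 0.0851
```

Emit:
{"method": "jog_arm", "body": {
  "motion": [85, 40, -41, 0, 0, 0, 0, 85, 40, -41, 0, 0, 0, 0, 85, 40, -41, 0, 0, 0, 0, 85, 40, -41, 0, 0, 0, 0, 85, 0, 0, 0, 0, 0, -0.15, 85, 0, 0, 0, 0, 0, -0.15, 85, 0, 0, 0, 0, 0, -0.15, 85, 0, 0, 0, 0, 0, -0.15]
}}

```text
t: 2.1
ee_pos: [0.4642, -0.0434, 0.3307]
orientation: [0.865, 0.502, -0.0, -0.0]
contact_force: [-0.7, 0.2, 0.2]
grip_width: 0.0849
```

Run:
```python
from h import *
go(.47,-.04,.33,1.04)
import pickle
ci=env.camera_info("wrist"); im=env.capture("wrist")
cv2.imwrite("pics/w1.png",im[:,:,::-1]); pickle.dump(ci,open("w1.pkl","wb")); print(ci)
```

```text
shift [5.9 3.4 0.7] turn [-0.001  0.     0.012]
{'camera_matrix': array([[309.70691629,   0.        , 317.76943448],
       [  0.        , 309.70691629, 199.0305218 ],
       [  0.        ,   0.        ,   1.        ]]), 'rvec': array([-2.75257437,  0.73002211,  0.11241708]), 'tvec': array([-0.42382023,  0.11462264,  0.53115772])}
```

View pics/w1.png

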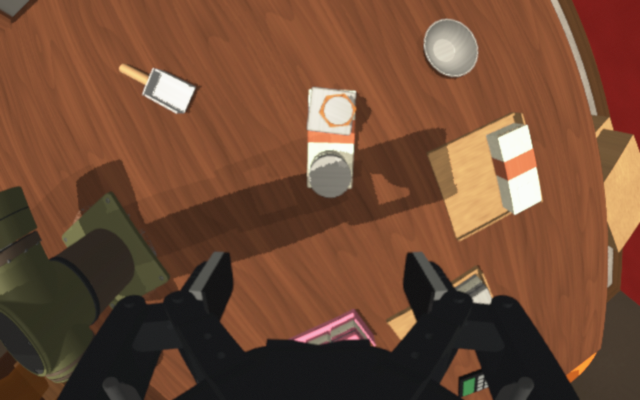

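The wrist view shows the jar cap at (338,109) on the square tin, the round tin at (330,173), and the carton running from (308,88) to (352,190). The crop below is for the jar's flats and the tins' exact pose.

Run:
```python
import cv2
im=cv2.imread("pics/w1.png")
cv2.imwrite("pics/w1c.png",cv2.resize(im[80:205,280:380],None,fx=4.8,fy=4.8,interpolation=cv2.INTER_CUBIC))
```

```text
(no output)
```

View pics/w1c.png

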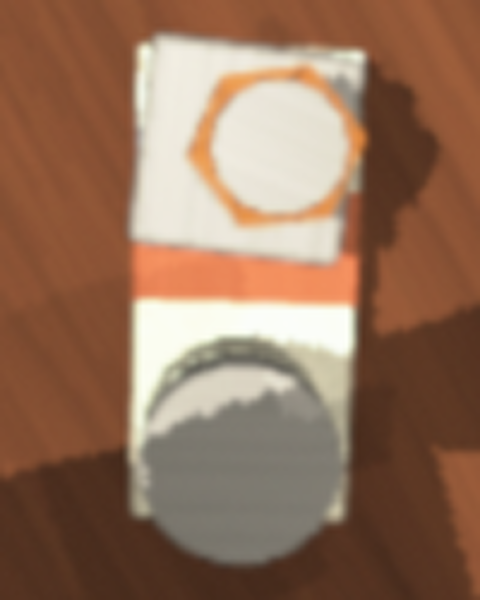

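```bash
cat > m2.py <<'E'
from h import *; import pickle
ci=pickle.load(open("w1.pkl","rb"))
o=lambda p:(np.array(p,float)+.5)/4.8-.5+[280,80]
h=.032;t=.027
def F(n,m,p,x0):
    r,e=fit("wrist",m,o(p),x0,ci);print(n,r.round(4),round(e,2))
F("carton",[[-h,-.07,.042],[h,-.07,.042],[-h,.07,.042]],[(131,520),(347,522),(138,42)],[.5,0,-.53])
F("sq",[[-t,t,.098],[t,t,.098],[t,-t,.098],[-t,-t,.098]],[(157,33),(365,52),(338,262),(132,240)],[.5,0,-.53])
F("rt",[[0,0,.098]],[(240,465)],[.5,0,0])
F("cap",[[0,0,.152]],[(280,148)],[.5,0,0])
a=np.deg2rad(30+60*np.arange(6));c=np.c_[.0202*np.cos(a),.0202*np.sin(a),0*a+.139]
F("jar",c,[(368,137),(305,65),(220,75),(190,152),(242,225),(320,215)],[.51,.01,-.5])
E
python3 m2.py
```

```text
carton [ 0.4929 -0.0279 -0.5355] 0.48
sq [ 0.5121  0.0094 -0.6235] 1.12
rt [ 0.4702 -0.061   0.    ] 0.0
cap [0.5162 0.0075 0.    ] 0.0
jar [ 0.5161  0.0082 -0.9234] 1.64
```

```bash
python3 -c "
from h import *
go(.5162,.0078,.18,.647)"
```

```text
shift [ 70.3  20.1 150.7] turn [-0.001  0.     0.408]
```

Emit:
{"method": "jog_arm", "body": {
  "motion": [85, 35, 10, 30, 0, 0, 0, 85, 35, 10, 30, 0, 0, 0, 85, 0, 0, 45, 0, 0, 0, 85, 0, 0, 45, 0, 0, 0, 85, 0, 0, 0, 0, 0, 0.14, 85, 0, 0, 0, 0, 0, 0.14, 85, 0, 0, 0, 0, 0, 0.13, 85, 0, 0, 0, 0, 0, 0]
}}

```text
t: 3.15
ee_pos: [0.5165, 0.007, 0.1809]
orientation: [0.95, 0.313, -0.0, -0.0]
contact_force: [-1.0, -0.6, 0.1]
grip_width: 0.085
```

```bash
python3 -c "
from h import *
go(.5162,.0078,.108,.647)"
```

```text
shift [ 0.3 -0.8 72.9] turn [-0.     0.001 -0.01 ]
```

Emit:
{"method": "jog_arm", "body": {
  "motion": [85, 0, -1, 30, 0, 0, 0, 85, 0, 0, 30, 0, 0, 0, 85, 0, 0, 13, 0, 0, 0, 60, 0, 0, 0, 0, 0, 0, 45, 0, 0, 0, 0, 0, 0, 20, 0, 0, 0, 0, 0, 0, 20, 0, 0, 0, 0, 0, 0, 20, 0, 0, 0, 0, 0, 0]
}}

```text
t: 4.15
ee_pos: [0.5173, 0.0077, 0.1099]
orientation: [0.95, 0.313, 0.001, 0.001]
contact_force: [-0.6, -0.1, 5.0]
grip_width: 0.0346
```

Emit:
{"method": "jog_arm", "body": {
  "motion": [20, 0, 0, 0, 0, 0, 0, 20, 0, 0, 0, 0, 0, 0]
}}

```text
t: 4.4
ee_pos: [0.5173, 0.0077, 0.11]
orientation: [0.95, 0.313, 0.001, 0.001]
contact_force: [-1.2, 0.4, 6.2]
grip_width: 0.0342
```

Emit:
{"method": "jog_arm", "body": {
  "motion": [20, 0, 0, -10, 0, 0, 0, 20, 0, 0, -30, 0, 0, 0, 20, 0, 0, -40, 0, 0, 0, 20, 0, 0, -40, 0, 0, 0, 20, 0, 0, 0, 0, 0, 0]
}}

```text
t: 5.03
ee_pos: [0.5181, 0.0076, 0.2327]
orientation: [0.95, 0.313, 0.003, 0.001]
contact_force: [0.3, 0.6, -0.9]
grip_width: 0.0346
```

```bash
python3 -c "
from h import *
print(env.sense()['grip_width'],env.sense()['contact_force'])
ci=env.camera_info('wrist'); im=env.capture('wrist')
cv2.imwrite('pics/w2.png',im[:,:,::-1])
go(.6506,.2235,.23,.114)"
```

```text
0.03456336086002071 [ 0.25086642  0.5612051  -0.85959917]
shift [235.9 -93.9   0.3] turn [ 0.001 -0.003  0.523]
```

View pics/w2.png

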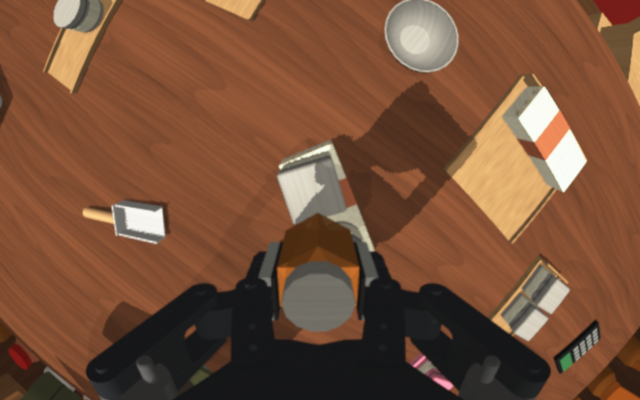

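Emit:
{"method": "jog_arm", "body": {
  "motion": [20, 45, -18, 0, 0, 0, 0, 20, 45, -18, 0, 0, 0, 0, 20, 45, -18, 0, 0, 0, 0, 20, 45, -18, 0, 0, 0, 0, 20, 0, 0, 0, 0, 0, 0.13, 20, 0, 0, 0, 0, 0, 0.13, 20, 0, 0, 0, 0, 0, 0.13, 20, 0, 0, 0, 0, 0, 0.13]
}}

```text
t: 6.08
ee_pos: [0.6168, 0.1725, 0.2253]
orientation: [0.998, 0.056, -0.002, 0.0]
contact_force: [-0.0, -0.1, -1.2]
grip_width: 0.0348
```

```bash
python3 -c "
from h import *; import pickle
go(.6506,.2235,.10,.114)
ci=env.camera_info('wrist'); im=env.capture('wrist')
pickle.dump(ci,open('w3.pkl','wb'))
cv2.imwrite('pics/w3.png',im[:,:,::-1])
x,y,a=.6506,.2235,.1143
m=np.array([[-.035,.033,.003],[-.035,-.033,.003],[.058,0,.057],[.105,0,.057]]);c,s=np.cos(a),np.sin(a)
print(proj('wrist',np.c_[x+c*m[:,0]-s*m[:,1],y+s*m[:,0]+c*m[:,1],m[:,2]],ci).round(0))
cv2.imwrite('pics/w3c.png',cv2.resize(im[0:300,170:470,::-1],None,fx=2,fy=2,interpolation=cv2.INTER_CUBIC))
"
```

```text
shift [ 40.  -46.9 125.1] turn [ 0.     0.005 -0.001]
[[252. 165.]
 [306. 164.]
 [270.  83.]
 [270.  38.]]
```

View pics/w3c.png

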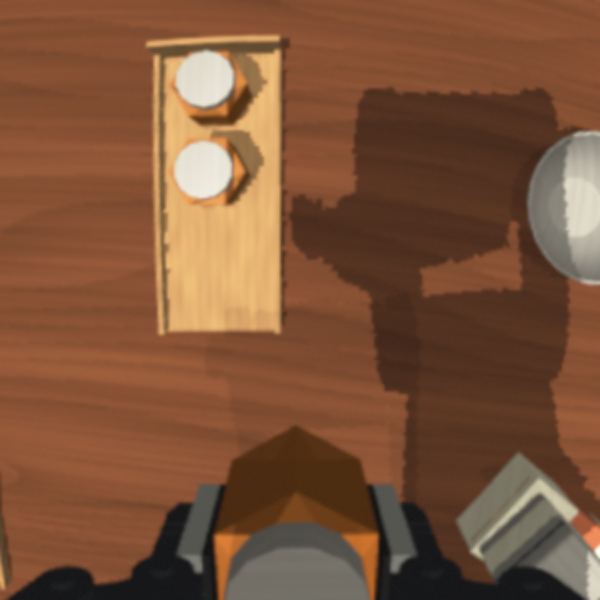

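```bash
python3 -c "
from h import *; import pickle
ci=pickle.load(open('w3.pkl','rb'))
p=(np.array([(168,332),(277,331),(203.5,170),(205.5,79)])+.5)/2-.5+[170,0]
r=fit('wrist',[[-.035,.033,.003],[-.035,-.033,.003],[.058,0,.057],[.105,0,.057]],p,[.65,.22,.1],ci);print(r)
go(r[0][0]*.6+.4*.6506,r[0][1]*.6+.4*.2235,.06,.114)
"
```

```text
(array([0.64935083, 0.22077014, 0.11545232]), np.float64(0.7327804667303326))
shift [ 39.1 -45.5 165.1] turn [ 0.     0.005 -0.004]
```

Emit:
{"method": "jog_arm", "body": {
  "motion": [20, 20, -23, 0, 0, 0, 0, 20, 20, -23, 0, 0, 0, 0, 20, 0, 0, 50, 0, 0, 0, 20, 0, 0, 50, 0, 0, 0, 20, 0, 0, 45, 0, 0, 0, 20, 0, 0, 20, 0, 0, 0, 20, 0, 0, 0, 0, 0, 0]
}}

```text
t: 7.0
ee_pos: [0.6508, 0.2226, 0.0608]
orientation: [0.998, 0.059, -0.002, 0.0]
contact_force: [-0.0, 0.5, -0.5]
grip_width: 0.0349
```

```bash
python3 -c "
from h import *
print(env.sense()['contact_force'],env.sense()['grip_width'])
go(.6508,.222,.0155,.114)"
```

```text
[-0.02960849  0.46929915 -0.52547704] 0.034882103813117966
shift [ 0.1  0.6 45.3] turn [0.001 0.005 0.003]
```

Emit:
{"method": "jog_arm", "body": {
  "motion": [20, 0, 0, 20, 0, 0, 0, 20, 0, 0, 14, 0, 0, 0, 20, 0, 0, 6, 0, 0, 0, 20, 0, 0, 3, 0, 0, 0, 20, 0, 0, 1, 0, 0, 0, 20, 0, 0, 0, 0, 0, 0]
}}

```text
t: 7.75
ee_pos: [0.6527, 0.2232, 0.0198]
orientation: [0.998, 0.058, 0.0, -0.0]
contact_force: [-0.4, 0.1, -0.1]
grip_width: 0.0348
```

Emit:
{"method": "jog_arm", "body": {
  "motion": [20, -1, 1, 2, 0, 0, 0, 20, 0, 0, 1, 0, 0, 0, 20, 0, 0, 1, 0, 0, 0, 20, 0, 0, 0, 0, 0, 0]
}}

```text
t: 8.25
ee_pos: [0.6515, 0.2219, 0.0152]
orientation: [0.998, 0.058, -0.0, 0.0]
contact_force: [-0.2, 0.1, -1.0]
grip_width: 0.0347
```

Emit:
{"method": "jog_arm", "body": {
  "motion": [20, 0, 0, 1, 0, 0, 0, 20, 0, 0, 0, 0, 0, 0]
}}

```text
t: 8.5
ee_pos: [0.6517, 0.222, 0.015]
orientation: [0.998, 0.058, 0.0, -0.0]
contact_force: [-2.3, -0.9, 3.7]
grip_width: 0.0346
```

Emit:
{"method": "jog_arm", "body": {
  "motion": [38, 0, 0, 0, 0, 0, 0, 42, 0, 0, 0, 0, 0, 0, 50, 0, 0, 0, 0, 0, 0, 55, 0, 0, -5, 0, 0, 0, 60, 0, 0, -30, 0, 0, 0, 85, 0, 0, -60, 0, 0, 0, 85, 0, 0, -60, 0, 0, 0, 85, 0, 0, 0, 0, 0, 0]
}}

```text
t: 9.5
ee_pos: [0.6557, 0.223, 0.1784]
orientation: [0.998, 0.058, 0.007, -0.001]
contact_force: [-0.0, -0.6, 0.0]
grip_width: 0.0848
```

```bash
python3 -c "
from h import *
im=env.capture('top'); cv2.imwrite('pics/t4.png',im[:,:,::-1])
ci=env.camera_info('wrist');import pickle;pickle.dump(ci,open('w4.pkl','wb'));im=env.capture('wrist'); cv2.imwrite('pics/w4.png',im[:,:,::-1])
go(.4702,-.061,.20,1.04)
"
```

```text
shift [-213.6  260.   -29.7] turn [ 0.001 -0.003 -0.923]
```

View pics/w4.png

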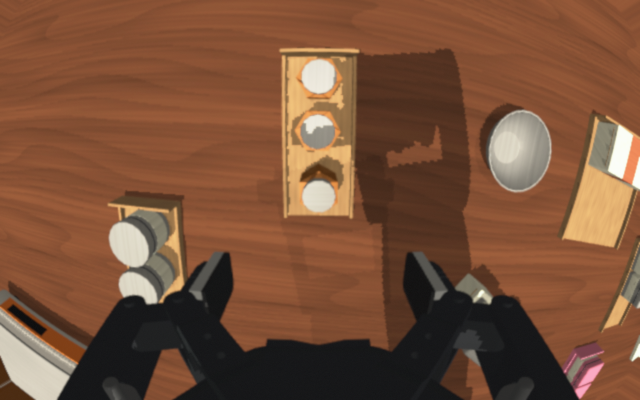

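Emit:
{"method": "jog_arm", "body": {
  "motion": [85, -36, 43, -10, 0, 0, 0, 85, -36, 43, -10, 0, 0, 0, 85, -36, 43, -10, 0, 0, 0, 85, -36, 43, 0, 0, 0, 0, 85, -35, 44, 0, 0, 0, 0, 85, -35, 44, 0, 0, 0, 0, 85, 0, 0, 0, 0, 0, -0.15, 85, 0, 0, 0, 0, 0, -0.15]
}}

```text
t: 10.6
ee_pos: [0.4677, -0.0617, 0.197]
orientation: [0.978, 0.208, -0.002, -0.001]
contact_force: [-0.1, 0.8, -0.6]
grip_width: 0.0848
```

Emit:
{"method": "jog_arm", "body": {
  "motion": [85, 0, 0, 0, 0, 0, -0.16, 85, 0, 0, 0, 0, 0, -0.16, 85, 0, 0, 0, 0, 0, -0.15, 85, 0, 0, 0, 0, 0, -0.15, 85, 0, 0, 0, 0, 0, 0]
}}

```text
t: 11.22
ee_pos: [0.4683, -0.061, 0.1973]
orientation: [0.869, 0.495, -0.001, -0.001]
contact_force: [0.3, 0.3, -0.2]
grip_width: 0.0849
```

```bash
python3 -c "
from h import *
go(.4702,-.061,.062,1.04)
import pickle
ci=pickle.load(open('w4.pkl','rb'))
print(fit('wrist',[[-.035,.033,.003],[-.035,-.033,.003],[.058,0,.057],[.105,0,.057]],[(287,215),(351,216),(318,130),(319,76.5)],[.65,.22,.1],ci))
print(fit('wrist',[[0,0,.057]],[(319,196)],[.65,.22,.1],ci))
"
```

```text
shift [  1.1   2.2 135.3] turn [-0.004  0.001 -0.005]
(array([0.64992765, 0.22087265, 0.11859701]), np.float64(1.7232657823346926))
(array([0.6519016 , 0.22095124, 0.1       ]), np.float64(1.5502290580116096e-06))
```

Emit:
{"method": "jog_arm", "body": {
  "motion": [85, 1, 2, 50, 0, 0, 0, 85, 0, 0, 50, 0, 0, 0, 85, 0, 0, 30, 0, 0, 0, 85, 0, 0, 5, 0, 0, 0, 65, 0, 0, 0, 0, 0, 0, 40, 0, 0, 0, 0, 0, 0, 40, 0, 0, 0, 0, 0, 0, 40, 0, 0, 0, 0, 0, 0]
}}

```text
t: 12.22
ee_pos: [0.473, -0.0617, 0.0663]
orientation: [0.869, 0.495, 0.001, 0.001]
contact_force: [0.5, -0.4, 6.6]
grip_width: 0.0527
```

Emit:
{"method": "jog_arm", "body": {
  "motion": [40, 0, 0, 0, 0, 0, 0, 40, 0, 0, -10, 0, 0, 0, 40, 0, 0, -30, 0, 0, 0, 40, 0, 0, -50, 0, 0, 0, 40, 0, 0, 0, 0, 0, 0]
}}

```text
t: 12.85
ee_pos: [0.4743, -0.062, 0.1594]
orientation: [0.869, 0.495, 0.003, 0.003]
contact_force: [0.7, 0.0, -1.4]
grip_width: 0.0528
```

```bash
python3 -c "
from h import *
go(.445,.4163,.15,.013)
im=env.capture('top');cv2.imwrite('pics/t5.png',im[:,:,::-1])"
```

```text
shift [ 396.8 -268.7    8.1] turn [ 0.007 -0.007  1.024]
```

```bash
python3 -c "
from h import *
go(.385,.40,.17,.013)"
```

```text
shift [ 352.8 -310.4  -14.2] turn [ 0.003 -0.003  1.024]
```

Emit:
{"method": "jog_arm", "body": {
  "motion": [40, 39, -34, -5, 0, 0, 0, 40, 39, -34, -5, 0, 0, 0, 40, 39, -34, 0, 0, 0, 0, 40, 39, -34, 0, 0, 0, 0, 40, 39, -34, 0, 0, 0, 0, 40, 39, -35, 0, 0, 0, 0, 40, 39, -35, 0, 0, 0, 0, 40, 39, -35, 0, 0, 0, 0]
}}

```text
t: 13.9
ee_pos: [0.3919, 0.348, 0.1622]
orientation: [0.869, 0.496, -0.002, 0.0]
contact_force: [1.2, -0.5, -1.2]
grip_width: 0.0533
```

Emit:
{"method": "jog_arm", "body": {
  "motion": [40, 39, -35, 0, 0, 0, 0, 40, 0, 0, 0, 0, 0, 0.17, 40, 0, 0, 0, 0, 0, 0.17, 40, 0, 0, 0, 0, 0, 0.17, 40, 0, 0, 0, 0, 0, 0.17, 40, 0, 0, 0, 0, 0, 0.17, 40, 0, 0, 0, 0, 0, 0.17, 40, 0, 0, 0, 0, 0, 0]
}}

```text
t: 14.9
ee_pos: [0.3824, 0.3977, 0.1623]
orientation: [1.0, 0.009, -0.001, 0.001]
contact_force: [0.2, 0.7, -1.2]
grip_width: 0.0534
```

```bash
python3 -c "
from h import *; import pickle
go(.445,.4163,.10,.013)
ci=env.camera_info('wrist'); im=env.capture('wrist')
pickle.dump(ci,open('w5.pkl','wb'))
cv2.imwrite('pics/w5.png',im[:,:,::-1])
x,y,a=.445,.4163,.0131
m=np.array([[-.041,.039,.003],[-.041,-.039,.003],[.07,0,.059],[.13,0,.059]]);c,s=np.cos(a),np.sin(a)
print(proj('wrist',np.c_[x+c*m[:,0]-s*m[:,1],y+s*m[:,0]+c*m[:,1],m[:,2]],ci).round(0))
cv2.imwrite('pics/w5c.png',cv2.resize(im[0:300,170:470,::-1],None,fx=2,fy=2,interpolation=cv2.INTER_CUBIC))
"
```

```text
shift [ 63.2 -17.6  62. ] turn [0.002 0.003 0.006]
[[260. 159.]
 [339. 159.]
 [295.  33.]
 [296. -34.]]
```

View pics/w5c.png

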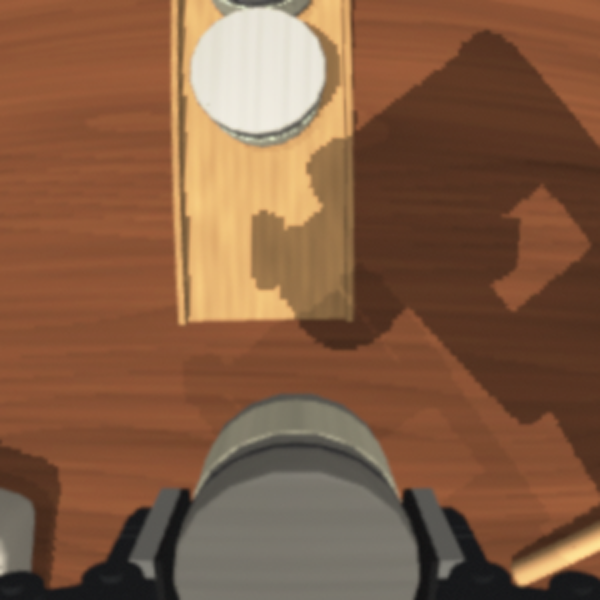

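Empty tray front shows corners at crop (189,323) and (350,321), and the near tin's lid at (258,73). The held tin is straight in the jaws.

```bash
python3 -c "
from h import *; import pickle
ci=pickle.load(open('w5.pkl','rb'))
p=(np.array([(189,323),(350,321),(258,73)])+.5)/2-.5+[170,0]
r=fit('wrist',[[-.041,.039,.003],[-.041,-.039,.003],[.07,0,.059]],p,[.45,.41,0],ci);print(r)
go(r[0][0]*.6+.4*.445,r[0][1]*.6+.4*.4163,.04,.013)
"
```

```text
(array([0.44330276, 0.41185349, 0.03222304]), np.float64(1.0067776780753661))
shift [ 62.  -14.8 122.4] turn [0.002 0.002 0.007]
```

Emit:
{"method": "jog_arm", "body": {
  "motion": [40, 31, -7, 0, 0, 0, 0, 40, 32, -8, 10, 0, 0, 0, 40, 0, 0, 50, 0, 0, 0, 40, 0, 0, 40, 0, 0, 0, 40, 0, 0, 15, 0, 0, 0, 40, 0, 0, 5, 0, 0, 0, 40, 0, 0, 3, 0, 0, 0, 40, 0, 0, 0, 0, 0, 0]
}}

```text
t: 15.95
ee_pos: [0.4469, 0.4153, 0.0429]
orientation: [1.0, 0.009, 0.001, -0.001]
contact_force: [0.2, 0.4, -0.9]
grip_width: 0.053
```

Emit:
{"method": "jog_arm", "body": {
  "motion": [40, -1.5, 1.5, 7, 0, 0, 0, 40, 0, 0, 4, 0, 0, 0, 40, 0, 0, 2, 0, 0, 0, 40, 0, 0, 1, 0, 0, 0, 40, 0, 0, 0, 0, 0, 0]
}}

```text
t: 16.58
ee_pos: [0.4447, 0.4132, 0.0274]
orientation: [1.0, 0.008, 0.0, -0.0]
contact_force: [0.5, -0.4, -1.1]
grip_width: 0.0528
```

Emit:
{"method": "jog_arm", "body": {
  "motion": [40, 0, 0, 1, 0, 0, 0, 40, 0, 0, 1, 0, 0, 0, 40, 0, 0, 0, 0, 0, 0]
}}

```text
t: 16.95
ee_pos: [0.445, 0.4134, 0.0273]
orientation: [1.0, 0.008, 0.0, -0.0]
contact_force: [-3.6, -2.3, 8.9]
grip_width: 0.0529
```

Emit:
{"method": "jog_arm", "body": {
  "motion": [56, 0, 0, -1, 0, 0, 0, 60, 0, 0, 0, 0, 0, 0, 66, 0, 0, 0, 0, 0, 0, 72, 0, 0, 0, 0, 0, 0, 75, 0, 0, -30, 0, 0, 0, 85, 0, 0, -55, 0, 0, 0, 85, 0, 0, -55, 0, 0, 0, 85, 0, 0, 0, 0, 0, 0]
}}

```text
t: 17.95
ee_pos: [0.4475, 0.4154, 0.1732]
orientation: [1.0, 0.008, 0.005, -0.004]
contact_force: [0.1, 0.4, 0.2]
grip_width: 0.085
```

```bash
python3 -c "
from h import *
import pickle
ci=env.camera_info('wrist');pickle.dump(ci,open('w6.pkl','wb'));im=env.capture('wrist')
a=cv2.resize(im[0:280,200:440],None,fx=2.1,fy=2.1)
cv2.imwrite('pics/w6.png',a[:,:,::-1])
go(.5121,.0094,.20,.95)
"
```

```text
shift [ 59.4 405.7 -31.5] turn [-0.001 -0.006 -0.933]
```

View pics/w6.png

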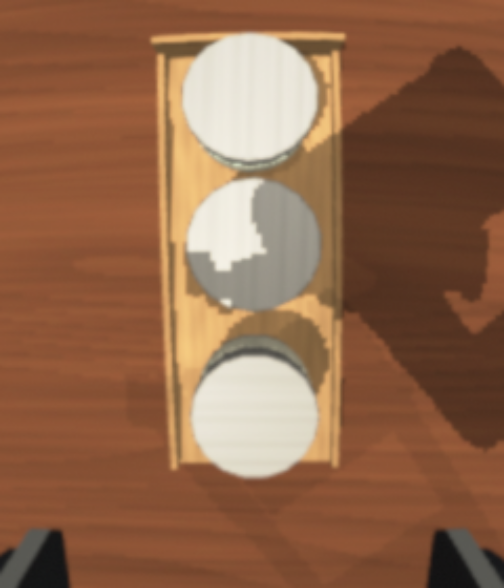

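Emit:
{"method": "jog_arm", "body": {
  "motion": [85, 7, 50, -10, 0, 0, 0, 85, 7, 50, -10, 0, 0, 0, 85, 7, 50, 0, 0, 0, 0, 85, 7, 50, 0, 0, 0, 0, 85, 7, 50, 0, 0, 0, 0, 85, 8, 52, 0, 0, 0, 0, 85, 8, 52, 0, 0, 0, 0, 85, 8, 52, 0, 0, 0, 0]
}}

```text
t: 19.0
ee_pos: [0.5094, 0.0065, 0.1842]
orientation: [1.0, 0.008, -0.002, -0.0]
contact_force: [-0.2, -0.0, 0.2]
grip_width: 0.0852
```

Emit:
{"method": "jog_arm", "body": {
  "motion": [85, 0, 0, 0, 0, 0, -0.155, 85, 0, 0, 0, 0, 0, -0.155, 85, 0, 0, 0, 0, 0, -0.155, 85, 0, 0, 0, 0, 0, -0.155, 85, 0, 0, 0, 0, 0, -0.155, 85, 0, 0, 0, 0, 0, -0.158, 85, 0, 0, 0, 0, 0, 0]
}}

```text
t: 19.88
ee_pos: [0.5094, 0.0082, 0.1843]
orientation: [0.89, 0.456, -0.001, -0.001]
contact_force: [-0.3, 0.4, -0.9]
grip_width: 0.0848
```

```bash
python3 -c "
from h import *
import pickle
ci=pickle.load(open('w6.pkl','rb'))
q=lambda p:(np.array(p,float)+.5)/2.1-.5+[200,0]
print(fit('wrist',[[-.041,.039,.003],[-.041,-.039,.003],[.07,0,.059],[.13,0,.059]],q([(178,463),(333,463),(254,244),(250,98)]),[.45,.41,0],ci))
print(fit('wrist',[[0,0,.059]],q([(255,415)]),[.45,.41,0],ci))
go(.5121,.0094,.062,.947)
ci=env.camera_info('wrist');pickle.dump(ci,open('w7.pkl','wb'));im=env.capture('wrist')
cv2.imwrite('pics/w7.png',im[:,:,::-1])
cv2.imwrite('pics/w7c.png',cv2.resize(im[100:300,220:420,::-1],None,fx=3,fy=3,interpolation=cv2.INTER_CUBIC))
"
```

```text
(array([0.44428986, 0.41265751, 0.03098209]), np.float64(0.9883183140149328))
(array([0.44549126, 0.41273284, 0.        ]), np.float64(8.935135156207252e-07))
shift [  2.7   1.8 122.3] turn [-0.003  0.002  0.001]
```

View pics/w7c.png

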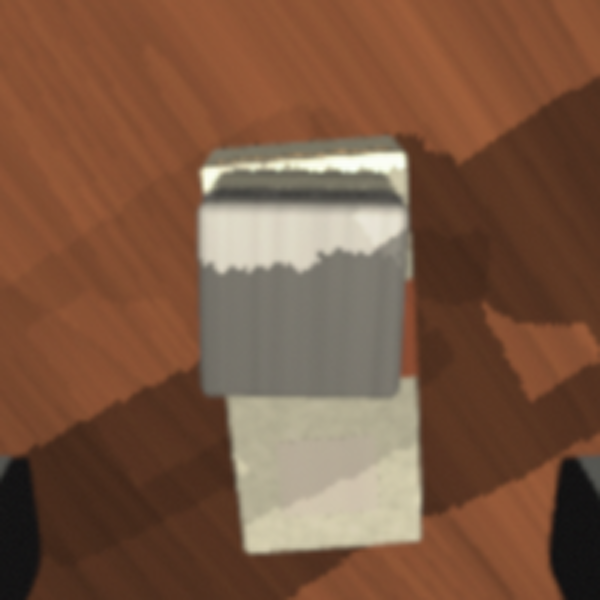

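```bash
python3 -c "
from h import *; import pickle
ci=pickle.load(open('w7.pkl','rb'))
q=lambda p:(np.array(p,float)+.5)/3-.5+[220,100]
t=.0265;h=.032
r=fit('wrist',[[-t,t,.098],[t,t,.098],[t,-t,.098],[-t,-t,.098]],q([(200,203),(407,204),(400,397),(202,396)]),[.5,0,-.6],ci);print(r)
print(fit('wrist',[[-h,-.07,.042],[h,-.07,.042],[h,.07,.042],[-h,.07,.042]],q([(247,553),(420,541),(406,150),(202,165)]),[.5,0,-.53],ci))
go(r[0][0],r[0][1],.062,r[0][2]+np.pi/2)
"
```

```text
(array([ 0.51194761,  0.00932003, -0.62991315]), np.float64(0.7510617375759807))
(array([ 0.49351519, -0.02713781, -0.54368272]), np.float64(0.7104490989675583))
shift [  2.5   1.6 122.7] turn [-0.002  0.001  0.006]
```

Emit:
{"method": "jog_arm", "body": {
  "motion": [85, 2.5, 1.5, 50, 0, 0, 0, 85, 0, 0, 45, 0, 0, 0, 85, 0, 0, 22, 0, 0, 0, 85, 0, 0, 5, 0, 0, 0, 65, 0, 0, 0, 0, 0, 0, 40, 0, 0, 0, 0, 0, 0, 40, 0, 0, 0, 0, 0, 0, 40, 0, 0, 0, 0, 0, 0]
}}

```text
t: 20.92
ee_pos: [0.5143, 0.0092, 0.0659]
orientation: [0.889, 0.457, 0.001, 0.001]
contact_force: [0.1, -0.5, 6.0]
grip_width: 0.0535
```

Emit:
{"method": "jog_arm", "body": {
  "motion": [40, 0, 0, 0, 0, 0, 0, 40, 0, 0, -10, 0, 0, 0, 40, 0, 0, -40, 0, 0, 0, 40, 0, 0, -50, 0, 0, 0, 40, 0, 0, 0, 0, 0, 0]
}}

```text
t: 21.55
ee_pos: [0.5159, 0.0091, 0.1696]
orientation: [0.889, 0.457, 0.004, 0.002]
contact_force: [0.2, -0.5, -1.4]
grip_width: 0.0539
```

```bash
python3 -c "
from h import *
go(.405,-.405,.16,.088)"
```

```text
shift [-401.3  150.6    8.9] turn [ 0.005 -0.008  0.862]
```

Emit:
{"method": "jog_arm", "body": {
  "motion": [40, -50, 19, 0, 0, 0, 0, 40, -50, 19, 0, 0, 0, 0, 40, -50, 19, 0, 0, 0, 0, 40, -50, 19, 0, 0, 0, 0, 40, -50, 19, 0, 0, 0, 0, 40, -50, 19, 0, 0, 0, 0, 40, -50, 19, 0, 0, 0, 0, 40, -50, 18, 0, 0, 0, 0]
}}

```text
t: 22.55
ee_pos: [0.4017, -0.4047, 0.1626]
orientation: [0.889, 0.457, -0.0, -0.001]
contact_force: [0.9, -0.4, -0.9]
grip_width: 0.0537
```

Emit:
{"method": "jog_arm", "body": {
  "motion": [40, 0, 0, 0, 0, 0, 0.145, 40, 0, 0, 0, 0, 0, 0.145, 40, 0, 0, 0, 0, 0, 0.145, 40, 0, 0, 0, 0, 0, 0.145, 40, 0, 0, 0, 0, 0, 0.145, 40, 0, 0, 0, 0, 0, 0.14, 40, 0, 0, 0, 0, 0, 0]
}}

```text
t: 23.42
ee_pos: [0.4025, -0.4031, 0.1627]
orientation: [0.999, 0.043, -0.001, -0.001]
contact_force: [0.5, 0.0, -2.4]
grip_width: 0.0533
```

```bash
python3 -c "
from h import *; import pickle
go(.4649,-.4234,.04,.088)
ci=env.camera_info('wrist'); im=env.capture('wrist')
pickle.dump(ci,open('w8.pkl','wb'))
cv2.imwrite('pics/w8.png',im[:,:,::-1])
cv2.imwrite('pics/w8c.png',cv2.resize(im[0:300,170:470,::-1],None,fx=2,fy=2,interpolation=cv2.INTER_CUBIC))
"
```

```text
shift [ 60.6  25.9 122.5] turn [-0.002  0.002 -0.002]
```

View pics/w8c.png

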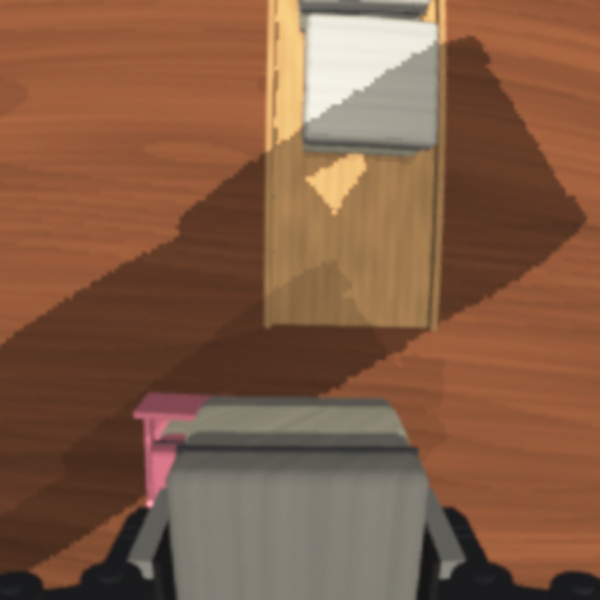

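```bash
python3 -c "
from h import *; import pickle
ci=pickle.load(open('w8.pkl','rb'))
q=lambda p:(np.array(p,float)+.5)/2-.5+[170,0]
t=.027
r=fit('wrist',[[-.041,.039,.003],[-.041,-.039,.003],[.07,0,.059]],q([(271,326),(432,327),(371.5,79)]),[.46,-.42,.08],ci);print(r)
print(fit('wrist',[[t,t,.059],[t,-t,.059],[-t,-t,.059],[-t,t,.059]],q([(308,13),(438,18),(436,146),(304,138)]),[.53,-.42,.08],ci))
print(fit('top',[[-.041,.040,.003],[-.041,-.040,.003]],(np.array([(608,595),(734,592)])+.5)/5-.5+[325,105],[.46,-.42,.08]))
x,y=.6*r[0][:2]+.4*np.array([.4649,-.4234])
go(x+.0014,y,.04,.085)
"
```

```text
(array([ 0.46390576, -0.42643231,  0.0752948 ]), np.float64(1.4525206757022033))
(array([ 0.53462149, -0.42175492,  0.06754342]), np.float64(1.6659753847945922))
(array([ 0.46616148, -0.42531458,  0.04693443]), np.float64(0.8635635115192031))
shift [ 61.1  27.7 122.8] turn [-0.002  0.001  0.002]
```

```bash
python3 -c "
from h import *; import pickle
ci=pickle.load(open('w8.pkl','rb'))
q=lambda p:(np.array(p,float)+.5)/2-.5+[170,0]
q5=lambda p:(np.array(p,float)+.5)/5-.5+[325,105]
u=lambda n,p,z,c=None:fit(n,[[0,0,z]],[p],[.5,-.4,0],c)[0][:2]
for n,a,b,f,c in(('top',(590,300),(607,592),q5,None),('top',(716,300),(733,590),q5,None),('wrist',(270,0),(265,324),q,ci),('wrist',(446,0),(438,324),q,ci)):
  A=u(n,f(a),.012,c);B=u(n,f(b),.012,c);d=A-B;print(n,A.round(4),B.round(4),np.arctan2(d[1],d[0]).round(4))
"
```

```text
top [ 0.625  -0.3699] [ 0.4246 -0.3814] 0.0571
top [ 0.6271 -0.4564] [ 0.4281 -0.4667] 0.0516
wrist [ 0.5796 -0.3756] [ 0.4222 -0.3865] 0.0693
wrist [ 0.5905 -0.4585] [ 0.4301 -0.4702] 0.0725
```

Emit:
{"method": "jog_arm", "body": {
  "motion": [40, 30, 14, 0, 0, 0, 0, 40, 31, 14, 10, 0, 0, 0.02, 40, 0, 0, 50, 0, 0, 0, 40, 0, 0, 40, 0, 0, 0, 40, 0, 0, 12, 0, 0, 0, 40, 0, 0, 3, 0, 0, 0, 40, 0, 0, 0, 0, 0, 0]
}}

```text
t: 24.35
ee_pos: [0.4672, -0.4276, 0.0512]
orientation: [0.999, 0.033, 0.001, 0.001]
contact_force: [0.4, -0.8, -1.1]
grip_width: 0.0537
```

```bash
python3 -c "
from h import *
go(.4659,-.4252,.0275,.067)"
```

```text
shift [-1.1 -2.6 23.7] turn [ 0.002 -0.002 -0.002]
```

Emit:
{"method": "jog_arm", "body": {
  "motion": [40, -1, -2, 12, 0, 0, 0, 40, 0, 0, 6, 0, 0, 0, 40, 0, 0, 3, 0, 0, 0, 40, 0, 0, 1, 0, 0, 0, 40, 0, 0, 0, 0, 0, 0]
}}

```text
t: 24.98
ee_pos: [0.4653, -0.4248, 0.0274]
orientation: [0.999, 0.032, 0.0, 0.0]
contact_force: [-0.3, 0.5, -1.2]
grip_width: 0.0533
```

Emit:
{"method": "jog_arm", "body": {
  "motion": [40, 0, 0, 1, 0, 0, 0, 40, 0, 0, 1, 0, 0, 0, 40, 0, 0, 0, 0, 0, 0]
}}

```text
t: 25.35
ee_pos: [0.4655, -0.425, 0.027]
orientation: [0.999, 0.032, 0.0, 0.0]
contact_force: [-3.2, 2.9, 7.6]
grip_width: 0.0537
```

Emit:
{"method": "jog_arm", "body": {
  "motion": [56, 0, 0, -1, 0, 0, 0, 60, 0, 0, 0, 0, 0, 0, 66, 0, 0, 0, 0, 0, 0, 72, 0, 0, 0, 0, 0, 0, 75, 0, 0, -30, 0, 0, 0, 85, 0, 0, -55, 0, 0, 0, 85, 0, 0, -55, 0, 0, 0, 85, 0, 0, 0, 0, 0, 0]
}}

```text
t: 26.35
ee_pos: [0.4678, -0.4275, 0.1734]
orientation: [0.999, 0.032, 0.004, 0.005]
contact_force: [0.2, -1.3, 0.1]
grip_width: 0.0852
```

```bash
python3 -c "
from h import *
import pickle
ci=env.camera_info('wrist');pickle.dump(ci,open('w9.pkl','wb'));im=env.capture('wrist')
cv2.imwrite('pics/w9.png',cv2.resize(im[0:280,200:440,::-1],None,fx=2.1,fy=2.1))
go(.4935,-.0271,.17,1.03)
"
```

```text
shift [  52.8 -396.3   -1.9] turn [ 0.006 -0.001 -0.965]
```

View pics/w9.png

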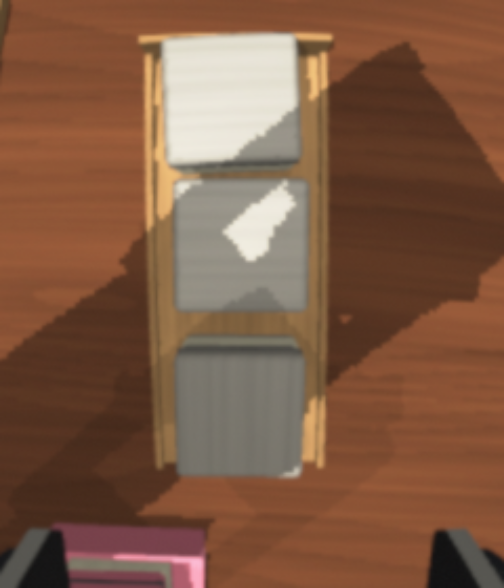

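The square tin stands at crop (240,413), centred between the lips (162 and 318) and square with the ones behind. Now the carton.

Emit:
{"method": "jog_arm", "body": {
  "motion": [85, 7, -50, 0, 0, 0, 0, 85, 7, -50, 0, 0, 0, 0, 85, 7, -50, 0, 0, 0, 0, 85, 7, -50, 0, 0, 0, 0, 85, 6, -49, 0, 0, 0, 0, 85, 6, -49, 0, 0, 0, 0, 85, 6, -49, 0, 0, 0, 0, 85, 6, -49, 0, 0, 0, 0]
}}

```text
t: 27.4
ee_pos: [0.4902, -0.0244, 0.1643]
orientation: [0.999, 0.032, -0.002, -0.0]
contact_force: [0.3, 0.4, 0.3]
grip_width: 0.0851
```

Emit:
{"method": "jog_arm", "body": {
  "motion": [85, 0, 0, 0, 0, 0, -0.16, 85, 0, 0, 0, 0, 0, -0.16, 85, 0, 0, 0, 0, 0, -0.16, 85, 0, 0, 0, 0, 0, -0.16, 85, 0, 0, 0, 0, 0, -0.16, 85, 0, 0, 0, 0, 0, -0.165, 85, 0, 0, 0, 0, 0, 0]
}}

```text
t: 28.28
ee_pos: [0.4904, -0.026, 0.1644]
orientation: [0.871, 0.492, -0.001, -0.001]
contact_force: [-0.1, 0.6, 0.7]
grip_width: 0.0846
```

```bash
python3 -c "
from h import *
import pickle
go(.4935,-.0271,.06,1.03)
ci=env.camera_info('wrist');pickle.dump(ci,open('w10.pkl','wb'));im=env.capture('wrist')
cv2.imwrite('pics/w10.png',im[:,:,::-1])
c=cv2.resize(im[60:400,180:620,::-1],None,fx=1.8,fy=1.76)
cv2.imwrite('pics/w10c.png',c[:598])
"
```

```text
shift [  0.8   3.6 104.4] turn [-0.003  0.001 -0.002]
```

View pics/w10c.png

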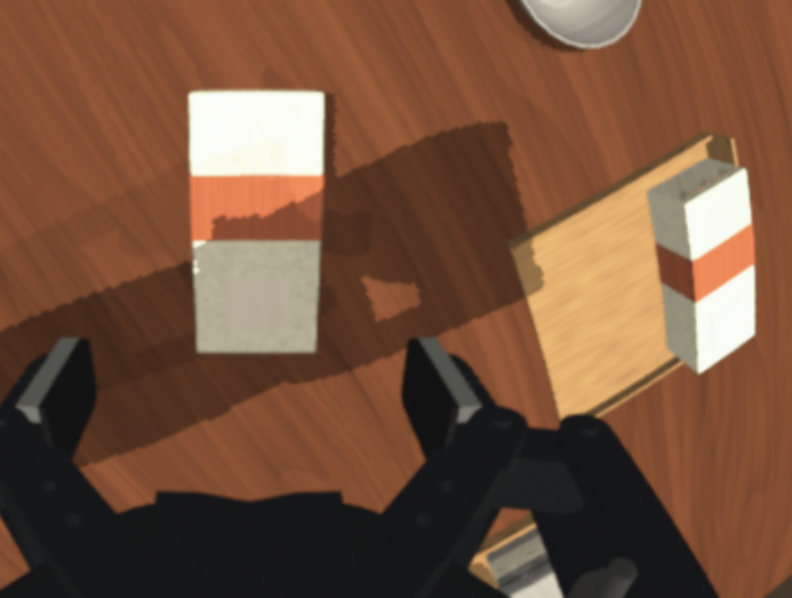

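```bash
python3 -c "
from h import *; import pickle
ci=pickle.load(open('w10.pkl','rb'))
q=lambda p:(np.array(p,float)+.5)/[1.8,1.76]-.5+[180,60]
h=.032
r=fit('wrist',[[-h,.07,.042],[h,.07,.042],[h,-.07,.042],[-h,-.07,.042]],q([(189,92),(325,92),(317,353),(198,352)]),[.49,0,-.53],ci);print(r)
print(fit('wrist',[[.062,.07,.045],[.126,.07,.045],[.126,-.07,.045],[.062,-.07,.045],[-.046,.083,.003],[-.046,-.083,.003]],q([(688,202),(747,168),(755,335),(699,372),(513,245),(562,418)]),[.65,-.21,-.06],ci))
go(r[0][0],r[0][1],.010,r[0][2]+np.pi/2)
"
```

```text
(array([ 0.49350877, -0.02783475, -0.53801358]), np.float64(0.9273757239250813))
(array([ 0.65963076, -0.21016417, -0.083382  ]), np.float64(3.874111664172574))
shift [1.000e-01 3.900e+00 1.547e+02] turn [-0.003  0.001 -0.006]
```

Emit:
{"method": "jog_arm", "body": {
  "motion": [85, 0, 4, 50, 0, 0, 0, 85, 0, 0, 50, 0, 0, 0, 85, 0, 0, 35, 0, 0, 0, 85, 0, 0, 13, 0, 0, 0, 85, 0, 0, 5, 0, 0, 0, 75, 0, 0, 0, 0, 0, 0, 50, 0, 0, 0, 0, 0, 0, 50, 0, 0, 0, 0, 0, 0],
  "newtons": 35
}}

```text
t: 29.32
ee_pos: [0.4963, -0.0284, 0.0151]
orientation: [0.87, 0.492, 0.001, 0.001]
contact_force: [-0.3, 0.4, 5.3]
grip_width: 0.0634
```

Emit:
{"method": "jog_arm", "body": {
  "motion": [50, 0, 0, 0, 0, 0, 0, 50, 0, 0, 0, 0, 0, 0]
}}

```text
t: 29.58
ee_pos: [0.4964, -0.0284, 0.0151]
orientation: [0.87, 0.492, 0.001, 0.001]
contact_force: [-0.5, 0.5, 5.9]
grip_width: 0.0634
```

Emit:
{"method": "jog_arm", "body": {
  "motion": [50, 0, 0, -10, 0, 0, 0, 50, 0, 0, -30, 0, 0, 0, 50, 0, 0, -50, 0, 0, 0, 50, 0, 0, -40, 0, 0, 0, 50, 0, 0, 0, 0, 0, 0.16, 50, 0, 0, 0, 0, 0, -0.16, 50, 0, 0, 0, 0, 0, -0.16, 50, 0, 0, 0, 0, 0, 0]
}}

```text
t: 30.58
ee_pos: [0.4944, -0.0281, 0.1432]
orientation: [0.829, 0.56, -0.0, -0.0]
contact_force: [-0.2, 0.2, -0.9]
grip_width: 0.0633
```

```bash
python3 -c "
from h import *
go(.60,-.206,.14,1.505)"
```

```text
shift [-125.5  164.4    3.2] turn [-0.     0.    -0.317]
```

Emit:
{"method": "jog_arm", "body": {
  "motion": [50, -40, 50, 0, 0, 0, 0, 50, -40, 50, 0, 0, 0, 0, 50, -40, 50, 0, 0, 0, 0, 50, -5, 14, 0, 0, 0, 0, 50, 0, 0, 0, 0, 0, -0.16, 50, 0, 0, 0, 0, 0, -0.157, 50, 0, 0, 0, 0, 0, 0]
}}

```text
t: 31.45
ee_pos: [0.598, -0.2005, 0.143]
orientation: [0.73, 0.683, -0.0, -0.001]
contact_force: [0.3, 0.0, -1.4]
grip_width: 0.0632
```

```bash
python3 -c "
from h import *; import pickle
q5=lambda p:(np.array(p,float)+.5)/5-.5+[325,105]
u=lambda n,p,z,c=None:fit(n,[[0,0,z]],[p],[.65,-.2,0],c)[0][:2]
for a,b,z,o in(((244,55),(230,300),.012,0),((490,70),(476,322),.012,0),((272,45),(483,65),.045,np.pi/2),((265,138),(475,160),.045,np.pi/2),((228,303),(475,325),.003,np.pi/2)):
  A=u('top',q5(a),z);B=u('top',q5(b),z);d=A-B;print(A.round(4),B.round(4),(np.arctan2(d[1],d[0])-o).round(4))
go(.60,-.206,.14,1.505)
ci=env.camera_info('wrist');pickle.dump(ci,open('w11.pkl','wb'));im=env.capture('wrist')
cv2.imwrite('pics/w11.png',im[:,:,::-1])
cv2.imwrite('pics/w11c.png',cv2.resize(im[80:380,240:640,::-1],None,fx=2,fy=2,interpolation=cv2.INTER_CUBIC))
"
```

```text
[ 0.7918 -0.1297] [ 0.6188 -0.1228] -0.0397
[ 0.7853 -0.3006] [ 0.6077 -0.2918] -0.0496
[ 0.7891 -0.1459] [ 0.7787 -0.2893] -0.0725
[ 0.7243 -0.1421] [ 0.7126 -0.2842] -0.0821
[ 0.6184 -0.1222] [ 0.6073 -0.2928] -0.0653
shift [-5.4  2.4  3. ] turn [-0.001 -0.001 -0.001]
```

View pics/w11c.png

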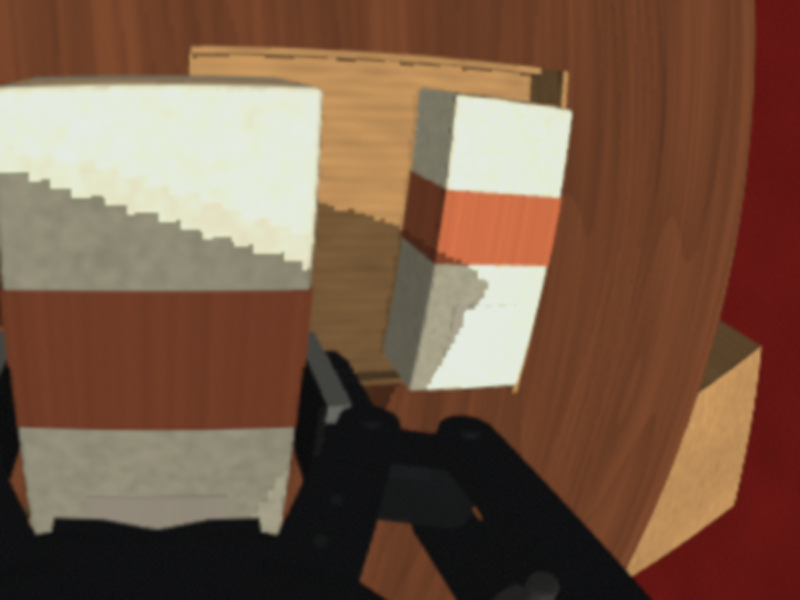

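```bash
python3 -c "
from h import *; import pickle
ci=pickle.load(open('w11.pkl','rb'))
q=lambda p:(np.array(p,float)+.5)/2-.5+[240,80]
m=[[.062,.07,.045],[.126,.07,.045],[.126,-.07,.045],[.062,-.07,.045]]
p=[(456,95),(571,111),(516,387),(412,390)]
print(fit('wrist',m,q(p),[.65,-.21,-.06],ci))
print(fit('wrist',m+[[.062,.07,.003],[.062,-.07,.003]],q(p+[(421,88),(385,352)]),[.65,-.21,-.06],ci))
print(fit('wrist',m+[[-.046,.0835,.012]],q(p+[(191,47)]),[.65,-.21,-.06],ci))
q5=lambda p:(np.array(p,float)+.5)/5-.5+[325,105]
print(fit('top',m,q5([(272,45),(483,65),(475,160),(265,138)]),[.65,-.21,-.06]))
print(fit('wrist',[[0,0,.012]],q([(191,47)]),[.65,-.21,-.06],ci), fit('top',[[0,0,.012]],q5([(228,300)]),[.65,-.21,-.06]))
"
```

```text
(array([ 0.65776751, -0.20954592, -0.09131119]), np.float64(1.3490516515577724))
(array([ 0.65840865, -0.20945299, -0.09261438]), np.float64(1.3522621735264693))
(array([ 0.6573539 , -0.21059741, -0.08169949]), np.float64(1.7147868953170473))
(array([ 0.75929459, -0.12175421, -1.65159264]), np.float64(12.86949133812891))
(array([ 0.6173219, -0.124016 , -0.06     ]), np.float64(7.027928745628742e-07)) (array([ 0.61879535, -0.12143784, -0.06      ]), np.float64(2.3595964648848167e-07))
```

```bash
python3 -c "
from h import *
go(.658,-.209,.06,1.50)"
```

```text
shift [-4.5 60.5 83. ] turn [-0.001 -0.     0.003]
```

Emit:
{"method": "jog_arm", "body": {
  "motion": [50, -2.5, 30, 0, 0, 0, 0, 50, -2, 30.5, 0, 0, 0, 0, 50, 0, 0, 0, 0, 0, 0, 50, 0, 0, 40, 0, 0, 0, 50, 0, 0, 40, 0, 0, 0, 50, 0, 0, 10, 0, 0, 0, 50, 0, 0, 0, 0, 0, 0]
}}

```text
t: 32.38
ee_pos: [0.6578, -0.2093, 0.0531]
orientation: [0.73, 0.684, -0.0, -0.001]
contact_force: [0.7, -0.1, -1.7]
grip_width: 0.0633
```

```bash
python3 -c "
from h import *
print(env.sense()['contact_force'])
go(.658,-.209,.019,1.50)"
```

```text
[ 0.74373159 -0.12386574 -1.74002303]
shift [ 0.3  0.2 34.1] turn [-0.001 -0.     0.006]
```

Emit:
{"method": "jog_arm", "body": {
  "motion": [50, 0, 0, 18, 0, 0, 0, 50, 0, 0, 9, 0, 0, 0, 50, 0, 0, 4, 0, 0, 0, 50, 0, 0, 2, 0, 0, 0, 50, 0, 0, 0, 0, 0, 0]
}}

```text
t: 33.0
ee_pos: [0.6586, -0.2097, 0.0205]
orientation: [0.729, 0.684, 0.0, 0.0]
contact_force: [0.4, -0.8, -1.0]
grip_width: 0.0635
```

Emit:
{"method": "jog_arm", "body": {
  "motion": [50, 0, 0, 1, 0, 0, 0, 50, 0, 0, 0, 0, 0, 0]
}}

```text
t: 33.25
ee_pos: [0.6586, -0.2096, 0.0195]
orientation: [0.729, 0.684, 0.0, 0.0]
contact_force: [-1.3, -0.9, -1.3]
grip_width: 0.0634
```

Emit:
{"method": "jog_arm", "body": {
  "motion": [50, 0, 0, 1, 0, 0, 0, 50, 0, 0, 0, 0, 0, 0, 50, 0, 0, 1, 0, 0, 0, 50, 0, 0, 0, 0, 0, 0]
}}

```text
t: 33.75
ee_pos: [0.6587, -0.2097, 0.0182]
orientation: [0.729, 0.684, 0.0, 0.0]
contact_force: [-2.6, 1.2, 4.4]
grip_width: 0.0635
```

Emit:
{"method": "jog_arm", "body": {
  "motion": [66, 0, 0, 0, 0, 0, 0, 70, 0, 0, 0, 0, 0, 0, 75, 0, 0, 0, 0, 0, 0, 75, 0, 0, -10, 0, 0, 0, 75, 0, 0, -30, 0, 0, 0, 85, 0, 0, -55, 0, 0, 0, 85, 0, 0, -55, 0, 0, 0, 85, 0, 0, -50, 0, 0, 0]
}}

```text
t: 34.75
ee_pos: [0.6587, -0.2097, 0.2206]
orientation: [0.729, 0.684, 0.0, 0.001]
contact_force: [0.3, -0.6, 0.0]
grip_width: 0.0851
```

Emit:
{"method": "jog_arm", "body": {
  "motion": [85, 0, -50, 0, 0, 0, 0, 85, 0, -50, 0, 0, 0, 0, 85, 0, -50, 0, 0, 0, 0, 85, 0, -50, 0, 0, 0, 0, 85, 0, 0, 0, 0, 0, 0]
}}

```text
t: 35.38
ee_pos: [0.4564, -0.1964, 0.2175]
orientation: [0.73, 0.684, -0.0, 0.0]
contact_force: [0.8, -0.3, -0.1]
grip_width: 0.0851
```

```bash
python3 -c "
from h import *
im=env.capture('top')[:,:,::-1]; cv2.imwrite('pics/t12.png',im)
s=env.capture('scene')[:,:,::-1]; cv2.imwrite('pics/s12.png',s)
a=cv2.resize(im[105:225,190:485],(800,325),interpolation=cv2.INTER_CUBIC)
b=cv2.resize(s[160:330,150:500],(566,275),interpolation=cv2.INTER_CUBIC)
c=np.zeros((600,800,3),np.uint8);c[:325]=a;c[325:,:566]=b
cv2.imwrite('pics/final.png',c)
"
python3 -c "
from h import *
q5=lambda p:(np.array(p,float)+.5)/5-.5+[325,105]
u=lambda p,z:fit('top',[[0,0,z]],[p],[.65,-.2,0])[0][:2]
im=cv2.imread('pics/t12.png');b=im[105:180,365:430]
b=cv2.resize(b,None,fx=5,fy=5,interpolation=cv2.INTER_CUBIC)
hsv=cv2.cvtColor(b,cv2.COLOR_BGR2HSV)
red=((hsv[...,1]>140)&(hsv[...,2]>170)&(hsv[...,0]<14)).astype(np.uint8)
wh=((hsv[...,1]<70)&(hsv[...,2]>190)).astype(np.uint8)
for n,mk in(('red',red),('white',wh)):
  k,l,st,ce=cv2.connectedComponentsWithStats(mk)
  for i in range(1,k):
    if st[i,4]>300: 
      r=cv2.minAreaRect(np.argwhere(l==i)[:,::-1].astype(np.float32)); p=(np.array(r[0])+.5)/5-.5+[365,105]
      print(n,st[i,4],np.round(r[1],0),round(r[2],1),'pix',p.round(1),'world',u(p,.045).round(4))
o=cv2.imread('pics/top0.png')
print('bowl/scoop change',cv2.absdiff(o,im)[115:152,315:350].mean(),cv2.absdiff(o,im)[238:275,250:298].mean())
print(env.sense()['contact_force'])
"
```

```text
red 4291 [ 71. 103.] 6.3 pix [393.4 123.4] world [ 0.7561 -0.1952]
red 4098 [44. 98.] 4.5 pix [393.4 151.5] world [ 0.6592 -0.1962]
white 5843 [64. 95.] 6.9 pix [384.7 123.1] world [ 0.7565 -0.1657]
white 9178 [99. 97.] 7.1 pix [410.4 126.2] world [ 0.7479 -0.2528]
white 5968 [64. 96.] 3.9 pix [382.  150.8] world [ 0.6606 -0.1577]
white 9224 [99. 97.] 4.8 pix [408.  152.9] world [ 0.6556 -0.2454]
bowl/scoop change 5.504504504504505 4.387575075075075
[-0.31082651 -0.57735127 -0.15011237]
```

```bash
python3 -c "
from h import *
print(env.sign_off())"
```

```text
the job is handed in; nothing more can be done
None
```

I restocked all four trays and handed the job in at about 35.5 s, well under the 104 s limit. I took the pile apart in the order jar, round tin, square tin, carton. Each pack was lowered until it touched the tray floor (4–9 N) and then let go. The tan square-tin tray was used, not the pink one.

| Pack | Last check |
|---|---|
| Hex jar | About 2 mm from the middle of its place (wrist camera) |
| Round tin | About 1 mm from the middle (wrist camera) |
| Square tin | Looks centred between the side lips and square with the tins behind; judged by eye on the picture only |
| Carton | About 2–3 mm from the middle, and within about 0.5° of the tray's front edge (top camera) |

- **Carton angle disagrees:** the carton already in the tray sits about 2° off the one I placed. I squared mine to the tray's front edge and left it. My angle readings for the tray itself ranged from about -2.3° to -3.7°.
- **Final picture not seen:** the 16-picture limit was used up, so the carton was only checked by numbers from the top camera.
- **Bowl and scoop:** comparing the first and last top pictures showed only small brightness changes (4–6 of 255 levels) around them. I did not measure their positions again at the end.

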